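# Run a fingertip along the jig's row of catches

### The job

Close the trimming jig over its template: with the fingertips, follow the curved row of five catches in one pass, beginning at the end where the round weight stands, and lightly push each catch down to its stop in turn, not skipping any and not taking the hand away from the row before the last. Then draw back clear of everything. Grasp nothing, and leave the template, the weights and the other things lying as they are.

Things in the scene. Friction and masses are not known exactly. Their poses are not given: they have to be found in the camera images.
- jig: Grey painted trimming jig bolted to the bench, a flat slab 150 x 300 x 20 mm (x, y, z). Origin: centre of its underside, on the bench top; z up. x is across the slab, y along it. Five catches stand in a shallow arc (radius 250 mm, centre at x = +210 mm) near its -x side, which is the side nearer the robot; the template lies behind them, and behind that is a dark steel strip 8 mm high.
- template: Loose aluminium template, 4 mm thick, about 170 x 90 mm, 0.35 kg, lying on the jig with its bulging faceted edge 4 mm behind the catches. Its origin is the same point of the jig's top (x = y = 0, z = 20 mm) at its underside; axes as the jig's, within a degree or two. To be left lying.
- round_weight: Bare steel cylinder standing upright on one end of the jig, 30 mm in diameter, 35 mm high; origin at the centre of its underside. It stands about 48 mm beyond the last catch of whichever end (jig +y or -y) the pass must begin at. Loose: leave it alone.
- square_block: Bare steel block, 26 x 26 mm, 35 mm high, standing on the other end of the jig, where the pass finishes; origin at the centre of its underside. Loose: leave it alone.
- flat_bar: Steel bar 20 x 60 x 12 mm lying on the template as a weight, about 65 mm behind the middle catch; origin at the centre of its underside. Loose: leave it alone.
- iron: Tacking iron on the bench: red handle, bent steel tubes and an aluminium head, 225 mm long along its x, up to 38 mm high; origin under the joint of handle and tubes. Bystander.
- rods: Flat bundle of seven brass rods 220 mm long in two black clips, 80 mm wide, 16 mm high; origin under its centre. Bystander.
- tape: Roll of paper tape lying flat, 90 mm across, 25 mm high; origin at the centre of its underside. Bystander.
- scraper: Spatula-shaped scraper lying on the bench, about 250 mm long along its x. Bystander.
- cup: Open steel cup, 70 mm across, 80 mm high; origin at the centre of its underside. Bystander.
- catch1_top (a point): Centre of the top of catch 1 (of 5, from the jig's +y end); moves with it. The end catch on the jig's +y side. A dark steel key with a black rubber top pad, 24 mm along the row, 16 mm across, standing 22 mm above the jig when up (top 42 mm above the bench), with a nib over the template's edge. Neighbours are 36 mm apart, centre to centre. x points across the row to the template, z up.
- catch2_top (a point): Centre of the top of catch 2 (of 5, from the jig's +y end); moves with it. A dark steel key with a black rubber top pad, 24 mm along the row, 16 mm across, standing 22 mm above the jig when up (top 42 mm above the bench), with a nib over the template's edge. Neighbours are 36 mm apart, centre to centre. x points across the row to the template, z up.
- catch3_top (a point): Centre of the top of catch 3 (of 5, from the jig's +y end); moves with it. The middle catch. A dark steel key with a black rubber top pad, 24 mm along the row, 16 mm across, standing 22 mm above the jig when up (top 42 mm above the bench), with a nib over the template's edge. Neighbours are 36 mm apart, centre to centre. x points across the row to the template, z up.
- catch4_top (a point): Centre of the top of catch 4 (of 5, from the jig's +y end); moves with it. A dark steel key with a black rubber top pad, 24 mm along the row, 16 mm across, standing 22 mm above the jig when up (top 42 mm above the bench), with a nib over the template's edge. Neighbours are 36 mm apart, centre to centre. x points across the row to the template, z up.
- catch5_top (a point): Centre of the top of catch 5 (of 5, from the jig's +y end); moves with it. The end catch on the jig's -y side. A dark steel key with a black rubber top pad, 24 mm along the row, 16 mm across, standing 22 mm above the jig when up (top 42 mm above the bench), with a nib over the template's edge. Neighbours are 36 mm apart, centre to centre. x points across the row to the template, z up.
- catch1 (a joint): How far catch 1 has been pushed down, in m: at most 0.0015 at the start, 0.010 at its hard stop. The rubber pad on top gives about 1 mm per 4 N, 5 mm at most, and springs back; the catch itself has no spring: a steady friction of about 2.5 N resists it and it stays where it is left. It counts as closed from 0.006.
- catch2 (a joint): How far catch 2 has been pushed down, in m: at most 0.0015 at the start, 0.010 at its hard stop. The rubber pad on top gives about 1 mm per 4 N, 5 mm at most, and springs back; the catch itself has no spring: a steady friction of about 2.5 N resists it and it stays where it is left. It counts as closed from 0.006.
- catch3 (a joint): How far catch 3 has been pushed down, in m: at most 0.0015 at the start, 0.010 at its hard stop. The rubber pad on top gives about 1 mm per 4 N, 5 mm at most, and springs back; the catch itself has no spring: a steady friction of about 2.5 N resists it and it stays where it is left. It counts as closed from 0.006.
- catch4 (a joint): How far catch 4 has been pushed down, in m: at most 0.0015 at the start, 0.010 at its hard stop. The rubber pad on top gives about 1 mm per 4 N, 5 mm at most, and springs back; the catch itself has no spring: a steady friction of about 2.5 N resists it and it stays where it is left. It counts as closed from 0.006.
- catch5 (a joint): How far catch 5 has been pushed down, in m: at most 0.0015 at the start, 0.010 at its hard stop. The rubber pad on top gives about 1 mm per 4 N, 5 mm at most, and springs back; the catch itself has no spring: a steady friction of about 2.5 N resists it and it stays where it is left. It counts as closed from 0.006.

How it is judged:
By the outcome, as a careful person would: the job done as asked, in the order asked, and still so for the second after the job is handed in, with the robot touching nothing.
It also fails if it takes over 45 s, if anything falls off the work surface, if the arm or the gripper's body presses on something with over 40 N, if the wrist force passes 120 N, or if a joint passes its speed limit or range.

### The arm

A 6-joint arm with a two-finger parallel gripper is mounted at the origin on the work surface. World frame = base frame: x ahead of the robot, y to its left, z up, the work surface at z = 0. Lengths are in m, angles in rad, forces in N, time in s.
With the tool pointing down it reaches from about 0.375 to 0.9 m from the base axis. Payload 3.1 kg.
Tool frame: the origin (TCP) lies between the finger pads, 19 mm behind the fingertips; this is the grasp point; z points along the fingers, y is the line along which they close (so a half turn about z gives the same grasp; the last joint's range is limited). The gripper opens to 87 mm and grips with 3 to 60 N. Pads are 19 mm wide; open, the fingers measure 117 mm over their backs; the gripper's body (75 mm by 190 mm) begins 51 mm behind the grasp point.
Start: joints at [-1.456, 0.527, 1.433, -0, 1.181, -0.178], TCP at [0.181, -0.598, 0.241] pointing down, gripper open.
Joint ranges: [-3.08, 3.08], [-0.75, 2.2], [0.22, 2.44], [-1.43, 4.57], [0, 2.65], [-2.85, 2.85]. Speed limits (rad/s): [2.79, 2.79, 3.14, 3.14, 3.14, 3.14].

### API

Orientations are given as a unit quaternion [x, y, z, w].
In Python, from rig import status, imaging, order gives the robot as it stands.
- The arm moves only by the tool arm_command, never from a script. Its argument "deltas" is one flat list of numbers, 5 for each row, row after row: the opening, from -1 (shut) to 1 (fully open), so that 0 is half open, then the shift along the tool's x, y, z in m, then the turn about the tool's z in rad. In form: [gripper, tx, ty, tz, roll, gripper, tx, ty, tz, roll, ...]. A call has 1 to 12 rows; each row shifts and turns the commanded pose from where the row before left it, along the tool's axes as they then stand; what a row does not reach is not made up. A row lasts 1/8 s, in which the tool goes at most 62.5 mm and 10.7 degrees, less where a joint would pass 70% of its speed; a pose out of reach is approached as far as the arm can. A call with a gripper value outside its range is refused whole. The fingers move at their own pace and stop on an object; "newtons" is the grip in N (left out, the last holds). Time passes only in rows, so rows that do not move let the fingers close. It gives the time, the measured TCP pose, the force, the opening and the grip force at its end, in the units of the state.
- status.get_obs(): the state, without advancing time (a new reading comes with each control period).
- imaging.camera(name): name is "side" or "top" or "wrist"; returns (picture, depth): 400x640x3 uint8, red, green, blue; 400x640 float32, m along the optical axis (not along the pixel's ray), 0 where there is no reading.
- imaging.camera_params(name): a dict with "intrinsics" (3x3 intrinsics, pixels), "camera_from_world" (4x4, takes a point from world to camera coordinates). Camera axes: x right, y up, looking along -z (the intrinsics and any distortion apply to the point x, -y, -z); pixel columns grow to the right and rows downward; lengths in m; the calibration is good to about 2 mm. A picture is of the moment at which its call begins: read the wrist's pose just before it. camera_params takes no time and is no camera call; for the wrist camera it gives the pose at the moment of the call.
- order.hand_in(): hands the job in; it is judged then, once.
The state is a dict: "time": time; "q": joint angles; "joint_velocities": joint speeds; "joint_torque": joint torques, N m; "position": TCP position; "tool_rot": TCP orientation; "ft_force": force on the tool from outside, world axes, zero at the start; "moment": the same for the moment, N m; "grip_width": finger opening in m; "grip_force": force on a finger pad.
Only numpy, scipy, OpenCV 4.12 (cv2) and the standard library are available. Lean on these libraries where they do the work, as an engineer would, in place of code of your own. Each camera call takes 0.05 s, during which the arm holds its last target. There are 200 camera calls.

## Working session

There is one attempt and no reset: what is moved stays moved. The work goes in short steps, Python scripts to look and compute and a tool call to move; the robot and the scene stay as the last step left them, time stands still between calls to the robot, and variables do not carry over. Pictures are saved under pics/ and viewed, at most 10 in all, crops included, and the job is handed in when it is done.

Besides the shell and the picture viewer there is one more tool, called after "Call:" as name(argument=value, ...) on one line, values as JSON. arm_command: Moves the arm, as the interface text tells. Its arguments: {"type":"object","properties":{"deltas":{"type":"array"},"newtons":{"type":"number"}},"required":["deltas"]}

```bash
mkdir -p pics; cat > h.py <<'E'
import numpy as np, cv2
from rig import status, imaging, order
def snap(n,f):
    p=imaging.camera_params(n); im,d=imaging.camera(n)
    cv2.imwrite(f'pics/{f}.png',im[:,:,::-1]); np.savez(f'pics/{f}.npz',im=im,d=d,K=p['intrinsics'],T=p['camera_from_world'])
    return im,d,p
def load(f): return np.load(f'pics/{f}.npz')
def ray(z,u,v):
    K,T=z['K'],z['T']; c=np.array([(u-K[0,2])/K[0,0],-(v-K[1,2])/K[1,1],-1.])
    R=T[:3,:3]; return -R.T@T[:3,3], R.T@c
def plane(z,u,v,h):
    o,r=ray(z,u,v); return o+r*(h-o[2])/r[2]
def dep(z,u,v):
    o,r=ray(z,u,v); return o+r*z['d'][int(v),int(u)]
E
python3 - <<'E'
from h import *
for n in ('top','side'):
    _,_,p=snap(n,n+'0'); print({k:(np.round(v,3).tolist()) for k,v in p.items() if k!='name'})
print(status.get_obs())
E
```

```text
{'intrinsics': [[376.515, 0.0, 324.239], [0.0, 376.515, 201.677], [0.0, 0.0, 1.0]], 'camera_from_world': [[-0.023, -1.0, -0.004, 0.006], [0.997, -0.023, 0.068, -0.575], [-0.068, -0.002, 0.998, -1.273], [0.0, 0.0, 0.0, 1.0]]}
{'intrinsics': [[431.612, 0.0, 326.298], [0.0, 431.612, 199.925], [0.0, 0.0, 1.0]], 'camera_from_world': [[0.951, -0.308, -0.001, -0.542], [0.218, 0.672, 0.708, -0.183], [-0.218, -0.674, 0.706, -1.021], [0.0, 0.0, 0.0, 1.0]]}
{'time': 0.1, 'q': array([-1.45546437e+00,  5.28352863e-01,  1.43376135e+00,  1.53194465e-05,
        1.18139165e+00, -1.78504231e-01]), 'joint_velocities': array([ 1.85292287e-05, -6.05557374e-04, -2.48260201e-03,  3.87529593e-04,
        1.15292959e-03,  7.89690388e-04]), 'joint_torque': array([-2.36430907e-06, -4.40986025e+01, -1.77151215e+01,  6.35734946e-02,
        5.34556888e-02, -4.80136089e-05]), 'position': array([ 0.18097427, -0.59758478,  0.24038602]), 'tool_rot': array([ 9.89226910e-01,  1.46387176e-01,  3.72904667e-05, -9.55906397e-04]), 'ft_force': array([0.17724426, 0.39522554, 0.47692954]), 'moment': array([-0.01854929,  0.00382969, -0.00513552]), 'grip_force': 0.0, 'grip_width': 0.08689395142748398}
```

View pics/top0.png

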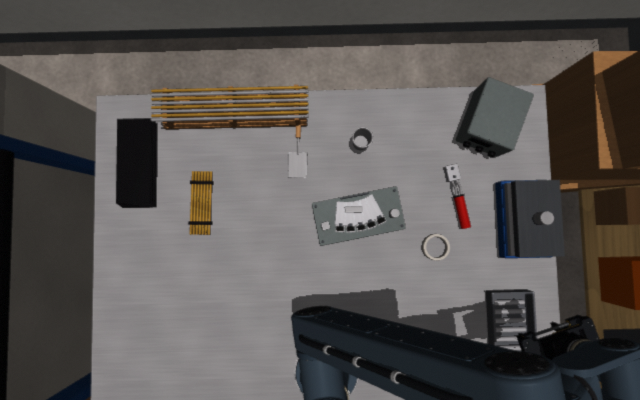

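View pics/side0.png

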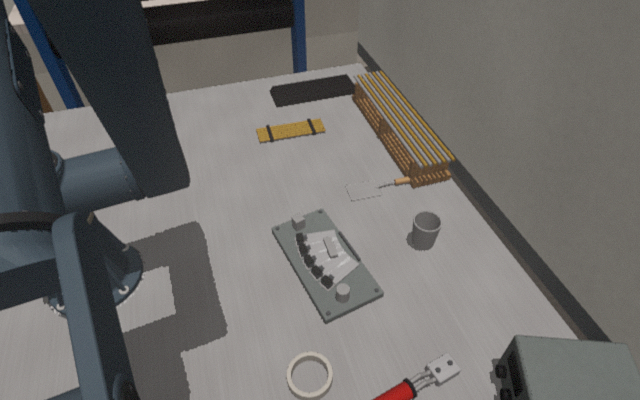

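The top view shows the jig (corners about (313,204), (397,187), (405,228), (320,244)), with the round weight at (395,213) on the right (-y) and the square block at (325,226). The side view confirms this, so the pass runs from catch 5 to catch 1.

```bash
python3 - <<'E'
from h import *
z=load('top0')
for c in [(313,204),(397,187),(405,228),(320,244)]: print(c,plane(z,*c,.02).round(4))
# dark catches
for f,(u0,u1,v0,v1) in {'top0':(328,390,208,236),'side0':(290,340,228,295)}.items():
    z=load(f); g=z['im'].max(2)[v0:v1,u0:u1]
    n,l,s,c=cv2.connectedComponentsWithStats((g<50).astype('uint8'))
    for i in range(1,n):
        if s[i,4]>4: print(f,s[i],(c[i]+[u0,v0]).round(1),plane(z,*(c[i]+[u0,v0]),.04).round(4))
    cv2.imwrite(f'pics/{f}c.png',cv2.resize(z['im'][170:320,240:440,::-1],None,fx=4,fy=4,interpolation=cv2.INTER_CUBIC))
E
```

```text
(313, 204) [0.5679 0.0314 0.02  ]
(397, 187) [ 0.6197 -0.2587  0.02  ]
(405, 228) [ 0.4785 -0.2809  0.02  ]
(320, 244) [0.4308 0.0104 0.02  ]
top0 [50 10  7  5 27] [380.4 219.7] [ 0.5083 -0.1949  0.04  ]
top0 [40 14  7  5 28] [370.8 224. ] [ 0.4948 -0.1621  0.04  ]
top0 [30 17  7  5 27] [360.8 226.7] [ 0.4863 -0.1283  0.04  ]
top0 [ 9 18  6  5 23] [339.6 227.9] [ 0.484  -0.0569  0.04  ]
top0 [19 18  7  5 29] [350.  228.1] [ 0.4825 -0.0921  0.04  ]
```

```bash
python3 - <<'E'
from h import *
from scipy.spatial.transform import Rotation as R
o=status.get_obs(); print(R.from_quat(o['tool_rot']).as_matrix().round(3))
p=imaging.camera_params('wrist'); T=np.array(p['camera_from_world']); print(p['intrinsics'],(-T[:3,:3].T@T[:3,3]).round(3),T.round(3))
E
```

```text
[[ 0.957  0.29  -0.   ]
 [ 0.29  -0.957  0.002]
 [ 0.    -0.002 -1.   ]]
[[284.34973563   0.         316.13035069]
 [  0.         284.34973563 200.62436154]
 [  0.           0.           1.        ]] [ 0.244 -0.579  0.383] [[ 0.29  -0.957 -0.003 -0.624]
 [ 0.929  0.282 -0.24   0.029]
 [ 0.23   0.067  0.971 -0.39 ]
 [ 0.     0.     0.     1.   ]]
```

Call:
arm_command(deltas=[-1,0.03,-0.025,0,0,-1,0.04,-0.033,0,0,-1,0.04,-0.033,0,0,-1,0.04,-0.033,0,0,-1,0.04,-0.033,0,0,-1,0.04,-0.033,0,0,-1,0.04,-0.033,0,0,-1,0.04,-0.033,0,0,-1,0.04,-0.033,0,0,-1,0.04,-0.033,0,0,-1,0.04,-0.033,0,0,-1,0,0,0,0.124], newtons=5)

```text
time: 1.6
position: [0.491, -0.1306, 0.2409]
tool_rot: [0.996, 0.086, -0.0, -0.0]
ft_force: [-0.6, -0.4, 0.4]
grip_width: 0.0004
grip_force: 0.0
```

Call:
arm_command(deltas=[-1,0,0,0,0,-1,0,0,0,0])

```text
time: 1.85
position: [0.4894, -0.1342, 0.2411]
tool_rot: [0.996, 0.085, -0.0, -0.0]
ft_force: [-0.4, 0.2, -0.3]
grip_width: 0.0002
grip_force: 0.0
```

```bash
python3 - <<'E'
from h import *
o=status.get_obs(); print(o['time'],o['position'],o['tool_rot'],o['ft_force'],o['grip_width'])
im,d,p=snap('wrist','w1'); print(p['camera_from_world'])
E
```

```text
1.85 [ 0.48944284 -0.13417266  0.24105646] [ 9.96355389e-01  8.52986022e-02 -2.67007096e-04 -1.27359924e-04] [-0.40430051  0.18488199 -0.32312833] 0.00022142546549115666
[[ 0.17012547 -0.98542169 -0.00119028 -0.21494669]
 [ 0.95636056  0.16539923 -0.24086839 -0.41720995]
 [ 0.23755381  0.03983952  0.97055706 -0.49954262]
 [ 0.          0.          0.          1.        ]]
```

View pics/w1.png

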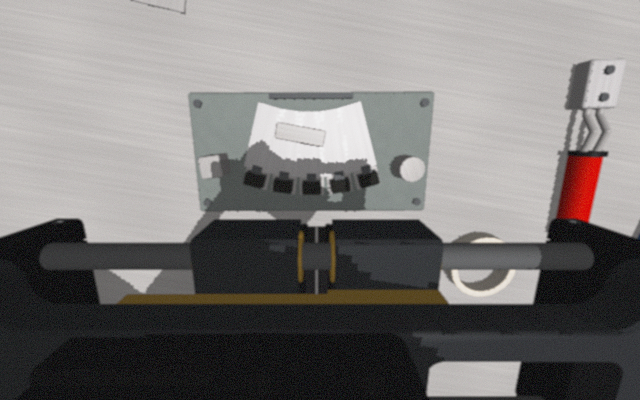

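The wrist view shows the jig square to the tool. Its corners are about (190,93), (433,93), (424,210) and (200,210). The catch tops lie at (256,176), (284,183), (312,184), (341,182) and (368,176), with the weight at (411,168).

```bash
python3 - <<'E'
from h import *
z=load('w1'); d=z['d']
K,T=z['K'],z['T']; v,u=np.mgrid[0:400,0:640]
c=np.stack([(u-K[0,2])/K[0,0],-(v-K[1,2])/K[1,1],-np.ones(u.shape)],-1)*d[...,None]
P=(c-T[:3,3])@T[:3,:3]
m=(P[...,2]>.035)&(P[...,2]<.047)&(v>160)&(v<200)&(u>240)&(u<390)&(d>0)&(z['im'].max(2)<90)
n,l,s,ce=cv2.connectedComponentsWithStats(m.astype('uint8'))
pts=[]
for i in range(1,n):
    if s[i,4]>15:
        q=P[l==i]; lo,hi=q.min(0),q.max(0); print(s[i],ce[i].round(1),q.mean(0).round(4),np.median(q[:,2]).round(4)); pts.append(plane(z,*ce[i],.041)[:2])
pts=np.array(sorted(pts,key=lambda a:-a[1])); print(pts.round(4))
th=np.deg2rad(8.26)*np.array([2,1,0,-1,-2]); M=np.c_[.21-.25*np.cos(th),.25*np.sin(th)]
if len(pts)==5:
    A,B=M-M.mean(0),pts-pts.mean(0); psi=np.arctan2((A[:,0]*B[:,1]-A[:,1]*B[:,0]).sum(),(A*B).sum())
    R=np.array([[np.cos(psi),-np.sin(psi)],[np.sin(psi),np.cos(psi)]]); t=pts.mean(0)-R@M.mean(0); W=M@R.T+t
    print(psi,t.round(4),W.round(4),(W-pts).round(4))
for a in [(190,93),(433,93),(424,210),(200,210)]: print(plane(z,*a,.02).round(4))
E
```

```text
[243 165  22  24 342] [254.4 177.4] [ 0.4859 -0.0577  0.0398] 0.0405
[359 165  20  23 304] [367.7 177.2] [ 0.5098 -0.1941  0.0398] 0.0405
[273 171  20  23 331] [282.8 183.5] [ 0.4845 -0.093   0.0402] 0.0408
[334 171  10   5  34] [339.2 173. ] [ 0.5085 -0.1592  0.0362] 0.0363
[302 174  20  21 320] [311.3 185.7] [ 0.4875 -0.1279  0.0393] 0.0399
[331 177  20  16 251] [340.5 185.3] [ 0.4943 -0.1633  0.04  ] 0.0402
[[ 0.4862 -0.0579]
 [ 0.4846 -0.0931]
 [ 0.4878 -0.1279]
 [ 0.5091 -0.1587]
 [ 0.4945 -0.1632]
 [ 0.5099 -0.1939]]
[0.571  0.0349 0.02  ]
[ 0.6209 -0.2539  0.02  ]
[ 0.4769 -0.2814  0.02  ]
[0.4261 0.0122 0.02  ]
```

Call:
arm_command(deltas=[-1,0.003,0.032,0,0,-1,0.003,0.032,0,0,-1,0,0,0.03,0,-1,0,0,0.04,0,-1,0,0,0.04,0,-1,0,0,0.04,0,-1,0,0,0.01,0,-1,0,0,0,0,-1,0,0,0,0])

```text
time: 3.02
position: [0.5075, -0.1968, 0.0827]
tool_rot: [0.996, 0.085, 0.001, 0.001]
ft_force: [0.7, -0.8, -0.0]
grip_width: 0.0004
grip_force: 0.0
```

```bash
python3 - <<'E'
from h import *
snap('wrist','w2'); im,d,p=snap('side','s2')
cv2.imwrite('pics/s2c.png',cv2.resize(im[190:340,230:430,::-1],None,fx=4,fy=4,interpolation=cv2.INTER_CUBIC))
E
```

```text
(no output)
```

View pics/w2.png

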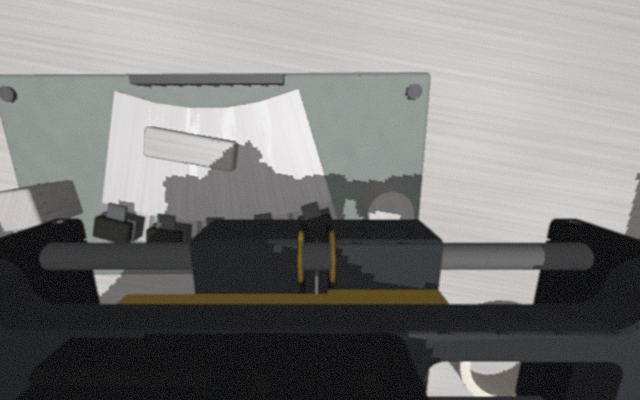

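View pics/s2c.png

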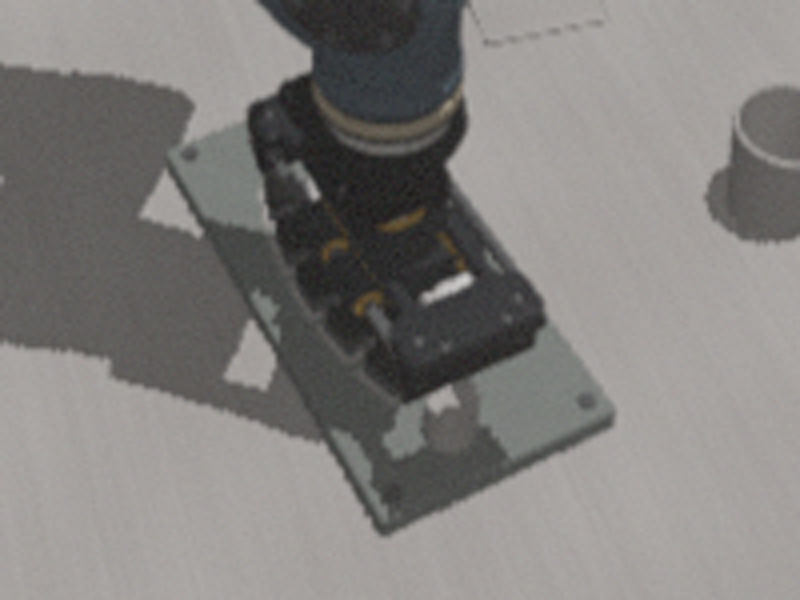

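The wrist view shows the fingers at column 317, centred on catch 5's nib at (317,210). The side view shows the hand clear of the weight. I'll press in steps and watch the force.

Call:
arm_command(deltas=[-1,0,0,0.012,0,-1,0,0,0.008,0,-1,0,0,0.005,0,-1,0,0,0,0])

```text
time: 3.62
position: [0.5064, -0.1958, 0.0557]
tool_rot: [0.996, 0.085, -0.0, -0.0]
ft_force: [-0.7, 0.3, 0.4]
grip_width: 0.0003
grip_force: 0.1
```

Call:
arm_command(deltas=[-1,0,0,0.002,0,-1,0,0,0.002,0,-1,0,0,0.001,0,-1,0,0,0,0,-1,0,0,0,0])

```text
time: 4.25
position: [0.5064, -0.1958, 0.0513]
tool_rot: [0.996, 0.085, -0.0, -0.0]
ft_force: [0.4, 0.3, 2.6]
grip_width: 0.0005
grip_force: 0.9
```

Call:
arm_command(deltas=[-1,0,0,0.001,0,-1,0,0,0,0])

```text
time: 4.5
position: [0.5064, -0.1959, 0.0503]
tool_rot: [0.996, 0.085, -0.0, -0.0]
ft_force: [-1.1, 1.5, 3.2]
grip_width: 0.0007
grip_force: 1.6
```

Call:
arm_command(deltas=[-1,0,0,0.0005,0,-1,0,0,0,0])

```text
time: 4.75
position: [0.5065, -0.1959, 0.0499]
tool_rot: [0.996, 0.085, -0.0, -0.0]
ft_force: [-0.5, 0.8, 4.8]
grip_width: 0.0004
grip_force: 2.4
```

Force 4.8 N with the tip at 30.9 mm, so catch 5 is on its stop. Next is a low hop to catch 4.

Call:
arm_command(deltas=[-1,0,0,-0.008,0,-1,0,0,-0.007,0,-1,0,0,0,0,-1,-0.004,-0.017,0,0,-1,-0.0035,-0.017,0,0,-1,0,0,0,0,-1,0,0,0.005,0,-1,0,0,0.004,0,-1,0,0,0.003,0,-1,0,0,0.002,0,-1,0,0,0.001,0,-1,0,0,0,0])

```text
time: 6.25
position: [0.4937, -0.164, 0.05]
tool_rot: [0.996, 0.085, 0.0, 0.0]
ft_force: [1.0, 1.1, 4.8]
grip_width: 0.0008
grip_force: 2.2
```

Call:
arm_command(deltas=[-1,0,0,0,0])

```text
time: 6.38
position: [0.4937, -0.164, 0.05]
tool_rot: [0.996, 0.085, 0.0, 0.0]
ft_force: [0.6, 0.9, 4.0]
grip_width: 0.0007
grip_force: 2.1
```

Call:
arm_command(deltas=[-1,0,0,-0.008,0,-1,0,0,-0.007,0,-1,0,0,0,0,-1,-0.0015,-0.018,0,0,-1,-0.0015,-0.0175,0,0,-1,0,0,0,0,-1,0,0,0.005,0,-1,0,0,0.004,0,-1,0,0,0.003,0,-1,0,0,0.002,0,-1,0,0,0.001,0,-1,0,0,0,0])

```text
time: 7.88
position: [0.4848, -0.1295, 0.05]
tool_rot: [0.996, 0.085, 0.0, 0.0]
ft_force: [-0.0, 1.4, 4.0]
grip_width: 0.0008
grip_force: 2.2
```

Call:
arm_command(deltas=[-1,0,0,0,0])

```text
time: 8.0
position: [0.4848, -0.1295, 0.05]
tool_rot: [0.996, 0.085, 0.0, 0.0]
ft_force: [-0.0, 0.9, 4.2]
grip_width: 0.0002
grip_force: 2.1
```

Call:
arm_command(deltas=[-1,0,0,-0.008,0,-1,0,0,-0.007,0,-1,0,0,0,0,-1,0.0015,-0.018,0,0,-1,0.0015,-0.018,0,0,-1,0,0,0,0,-1,0,0,0.005,0,-1,0,0,0.004,0,-1,0,0,0.003,0,-1,0,0,0.002,0,-1,0,0,0.001,0,-1,0,0,0,0])

```text
time: 9.5
position: [0.4815, -0.0935, 0.0499]
tool_rot: [0.996, 0.085, 0.0, 0.0]
ft_force: [1.1, 0.5, 4.6]
grip_width: 0.0007
grip_force: 2.2
```

Call:
arm_command(deltas=[-1,0,0,0,0])

```text
time: 9.62
position: [0.4815, -0.0934, 0.05]
tool_rot: [0.996, 0.085, 0.0, 0.0]
ft_force: [0.1, 0.4, 4.5]
grip_width: 0.0004
grip_force: 2.2
```

Call:
arm_command(deltas=[-1,0,0,-0.008,0,-1,0,0,-0.007,0,-1,0,0,0,0,-1,0.0035,-0.018,0,0,-1,0.0035,-0.0175,0,0,-1,0,0,0,0,-1,0,0,0.005,0,-1,0,0,0.004,0,-1,0,0,0.003,0,-1,0,0,0.002,0,-1,0,0,0.001,0,-1,0,0,0,0])

```text
time: 11.12
position: [0.4824, -0.0573, 0.0499]
tool_rot: [0.996, 0.085, 0.0, 0.0]
ft_force: [1.0, 0.7, 3.9]
grip_width: 0.0004
grip_force: 2.3
```

Call:
arm_command(deltas=[-1,0,0,0,0])

```text
time: 11.25
position: [0.4824, -0.0573, 0.05]
tool_rot: [0.996, 0.085, 0.0, 0.0]
ft_force: [0.5, -0.2, 4.7]
grip_width: 0.0
grip_force: 2.2
```

All five are pressed to about 4–5 N. Drawing back up and checking.

Call:
arm_command(deltas=[-1,0,0,-0.01,0,-1,0,0,-0.02,0,-1,0,0,-0.04,0,-1,0,0,-0.05,0,-1,0,0,-0.05,0,-1,0,0.03,-0.02,0,-1,0,0.04,0,0,-1,0,0,0,0,-1,0,0,0,0])

```text
time: 12.38
position: [0.493, -0.1255, 0.2394]
tool_rot: [0.996, 0.085, -0.001, -0.001]
ft_force: [1.1, 0.2, 0.8]
grip_width: 0.0005
grip_force: 0.0
```

```bash
python3 - <<'E'
from h import *
im,_,_=snap('wrist','w3')
z=load('w3'); d=z['d']
K,T=z['K'],z['T']; v,u=np.mgrid[0:400,0:640]
c=np.stack([(u-K[0,2])/K[0,0],-(v-K[1,2])/K[1,1],-np.ones(u.shape)],-1)*d[...,None]
P=(c-T[:3,3])@T[:3,:3]
for x,y in [(.507,-.196),(.4935,-.164),(.4846,-.1293),(.4812,-.0934),(.4825,-.0573)]:
    m=(np.hypot(P[...,0]-x,P[...,1]-y)<.005)&(d>0)&(P[...,2]<.06); print(m.sum(),np.median(P[m][:,2]).round(4))
cv2.imwrite('pics/w3c.png',cv2.resize(im[60:260,150:480,::-1],None,fx=2.4,fy=2.4))
print(status.get_obs()['position'],status.get_obs()['ft_force'])
E
```

```text
50 0.0316
51 0.0315
48 0.0315
46 0.0315
50 0.0315
[ 0.49297196 -0.12513777  0.23931054] [ 0.60508725  0.33509215 -0.05340732]
```

View pics/w3c.png

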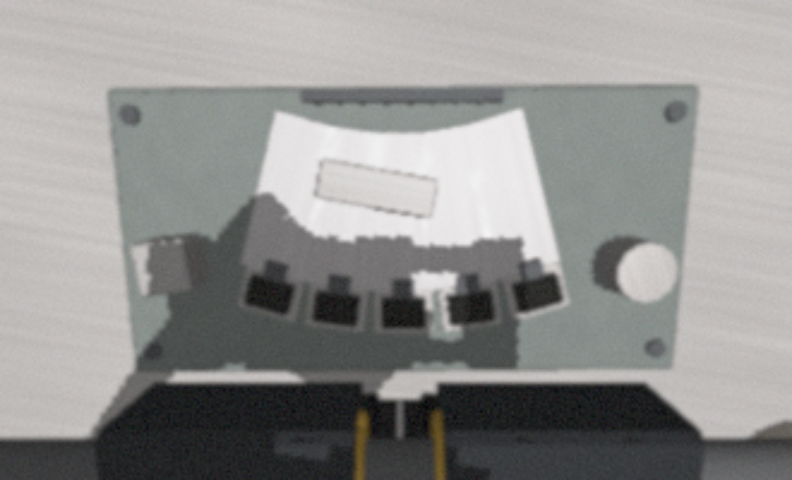

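The crop shows all five catches down (tops about 31.5 mm by depth). The bar at (375,187), block at (162,265), weight at (646,272) and template are where they were. The hand is clear of everything.

```bash
python3 -c "
from rig import order; print(order.hand_in())"
```

```text
the job is handed in; nothing more can be done
None
```

All five catches were pushed to their stops in one pass from the round-weight end (catch 5 to catch 1) at about 4–5 N each; the template, the weights and the block look undisturbed, the hand is clear, and the job is handed in at about 12.5 s.

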